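Strip the sanding drums and sort the hubs by weight

TASK

Take apart the sanding drums on the dark board: set every cap knob-up and flat in its own pocket of the wooden rack, and throw every worn sleeve into the deep scrap bin. Lift each bare hub to feel whether it is solid (heavy) or hollow (light), then stand the solid hubs upright in the oblong tray and the hollow ones upright in the round dish. Leave the sanding block and glue bottle alone.

Things in the scene. Friction and masses are not known exactly. Their poses are not given: they have to be found in the camera images.
- board: Dark wooden board, fixed, 110 mm (x) by 320 mm (y), 18 mm thick, where the drums stand in a row along its y, about 115 mm apart. Origin at the centre of its underside.
- hub_k: Bare-metal drum hub: round foot flange 60 mm diameter and 8 mm thick, then a plain core 36 mm diameter up to 90 mm height. Origin at the centre of its underside, z along its axis. Solid and hollow hubs look exactly alike: a solid one weighs 0.51 to 0.69 kg, a hollow one 0.17 to 0.23 kg. Four hubs are listed, three are present (hub_p and hub_w never together).
- hub_m: Bare-metal drum hub: round foot flange 60 mm diameter and 8 mm thick, then a plain core 36 mm diameter up to 90 mm height. Origin at the centre of its underside, z along its axis. Solid and hollow hubs look exactly alike: a solid one weighs 0.51 to 0.69 kg, a hollow one 0.17 to 0.23 kg. Four hubs are listed, three are present (hub_p and hub_w never together).
- hub_p: Bare-metal drum hub: round foot flange 60 mm diameter and 8 mm thick, then a plain core 36 mm diameter up to 90 mm height. Origin at the centre of its underside, z along its axis. Solid and hollow hubs look exactly alike: a solid one weighs 0.51 to 0.69 kg, a hollow one 0.17 to 0.23 kg. Four hubs are listed, three are present (hub_p and hub_w never together).
- hub_w: Bare-metal drum hub: round foot flange 60 mm diameter and 8 mm thick, then a plain core 36 mm diameter up to 90 mm height. Origin at the centre of its underside, z along its axis. Solid and hollow hubs look exactly alike: a solid one weighs 0.51 to 0.69 kg, a hollow one 0.17 to 0.23 kg. Four hubs are listed, three are present (hub_p and hub_w never together).
- cap_a: Black cap: round skirt 58 mm diameter, 17 mm high, recessed 12 mm underneath (recess 42 mm wide), with an upright gripping knob 26 mm diameter and 30 mm tall on top (47 mm overall), 0.08 kg. Origin at the centre of its underside, z up through the knob. At the start it hangs loosely over a hub's top, its origin 78 mm above the hub's underside.
- cap_b: Black cap: round skirt 58 mm diameter, 17 mm high, recessed 12 mm underneath (recess 42 mm wide), with an upright gripping knob 26 mm diameter and 30 mm tall on top (47 mm overall), 0.08 kg. Origin at the centre of its underside, z up through the knob. At the start it hangs loosely over a hub's top, its origin 78 mm above the hub's underside.
- cap_c: Black cap: round skirt 58 mm diameter, 17 mm high, recessed 12 mm underneath (recess 42 mm wide), with an upright gripping knob 26 mm diameter and 30 mm tall on top (47 mm overall), 0.08 kg. Origin at the centre of its underside, z up through the knob. At the start it hangs loosely over a hub's top, its origin 78 mm above the hub's underside.
- sleeve_a_mid (a point): Middle of a worn sanding sleeve, a brown cardboard-like tube open at both ends, outside 56 mm, inside 44 mm, 65 mm tall, 0.06 kg; z is the tube's axis. At the start it stands loosely round a hub's core on the flange, its middle 40.5 mm above the hub's underside, its top 17 mm below the hub's top. One to three sleeves are present; a hub without one carries its cap all the same.
- sleeve_b_mid (a point): Middle of a worn sanding sleeve, a brown cardboard-like tube open at both ends, outside 56 mm, inside 44 mm, 65 mm tall, 0.06 kg; z is the tube's axis. At the start it stands loosely round a hub's core on the flange, its middle 40.5 mm above the hub's underside, its top 17 mm below the hub's top. One to three sleeves are present; a hub without one carries its cap all the same.
- sleeve_c_mid (a point): Middle of a worn sanding sleeve, a brown cardboard-like tube open at both ends, outside 56 mm, inside 44 mm, 65 mm tall, 0.06 kg; z is the tube's axis. At the start it stands loosely round a hub's core on the flange, its middle 40.5 mm above the hub's underside, its top 17 mm below the hub's top. One to three sleeves are present; a hub without one carries its cap all the same.
- sleeve_a: The same sleeve as its _mid point; origin at the centre of its lower end, 32.5 mm below the middle.
- sleeve_b: The same sleeve as its _mid point; origin at the centre of its lower end, 32.5 mm below the middle.
- sleeve_c: The same sleeve as its _mid point; origin at the centre of its lower end, 32.5 mm below the middle.
- rack: Square wooden cap rack, fixed, 160 by 160 mm, 25 mm high, with four square pockets 72 mm wide and open above (walls 5 mm, pocket floor 5 mm above the bench). Origin at the centre of its underside, axes along its sides: pocket centres at x and y = plus or minus 39 mm.
- bin: Deep grey plastic scrap bin, fixed, the only deep container: 190 mm (x) by 160 mm (y), 70 mm high, walls and floor 4 mm. Origin at the centre of its underside.
- tray: Oblong steel tray, fixed, 100 mm (x) by 170 mm (y), 25 mm high, walls and floor 4 mm. Origin at the centre of its underside.
- dish: Round steel dish, fixed, 166 mm diameter, 25 mm high, wall 4 mm, flat floor 5 mm above the bench. Origin at the centre of its underside.
- block: Bystander: sanding block, cork with a wooden back, 60 by 110 mm, 38 mm high, loose on the bench. Origin at the centre of its underside.
- glue: Bystander: glue bottle, 60 mm diameter, 160 mm tall, standing. Origin at the centre of its underside.

How it is judged:
At the end, for the whole second after the job is handed in: Caps knob-up (0.15 rad) on the floor of rack pockets; sleeves inside the bin in any posture, middle under 75 mm above its underside; solid hubs in the oblong tray, hollow in the round dish, upright (0.15 rad), foot under 13 mm above the container's underside; all at rest (x of cap_a in the frame of rack between -0.078 and 0.078 m and y of cap_a in the frame of rack between -0.078 and 0.078 m and z of each of cap_a, cap_b, cap_c in the frame of rack below 0.013 m and angle between each of cap_a, cap_b, cap_c, hub_m, hub_w, hub_k, hub_p's own z axis and vertical below 0.15 rad and linear speed of each of cap_a, cap_b, cap_c, hub_m, hub_w, hub_k, hub_p below 0.03 m/s and x of sleeve_a_mid in the frame of bin between -0.092 and 0.092 m and y of sleeve_a_mid in the frame of bin between -0.077 and 0.077 m and z of each of sleeve_a_mid, sleeve_b_mid, sleeve_c_mid in the frame of bin below 0.075 m and linear speed of each of sleeve_a, sleeve_b, sleeve_c below 0.05 m/s and x of cap_b in the frame of rack between -0.078 and 0.078 m and y of cap_b in the frame of rack between -0.078 and 0.078 m and x of sleeve_b_mid in the frame of bin between -0.092 and 0.092 m and y of sleeve_b_mid in the frame of bin between -0.077 and 0.077 m and x of cap_c in the frame of rack between -0.078 and 0.078 m and y of cap_c in the frame of rack between -0.078 and 0.078 m and x of sleeve_c_mid in the frame of bin between -0.092 and 0.092 m and y of sleeve_c_mid in the frame of bin between -0.077 and 0.077 m and x of hub_m in the frame of tray between -0.05 and 0.05 m and y of hub_m in the frame of tray between -0.085 and 0.085 m and z of each of hub_m, hub_w in the frame of tray below 0.013 m and x of hub_w in the frame of tray between -0.05 and 0.05 m and y of hub_w in the frame of tray between -0.085 and 0.085 m and horizontal distance between each of hub_k, hub_p and dish below 0.06 m and z of each of hub_k, hub_p in the frame of dish below 0.013 m); the robot touches nothing.
It fails at once if the sanding block or glue bottle is pushed more than 3 cm or tipped over (distance of any of block, glue from where it was at the start of the episode above 0.03 m or angle between any of block, glue's own z axis and vertical above 0.5 rad).
Of hub_p, hub_w only 1 to 1 are there at a start; the rules pass over those that are not, and their reading is None.
Of sleeve_a, sleeve_b, sleeve_c only 1 to 3 are there at a start; the rules pass over those that are not, and their reading is None.
At some moment in a run one of sleeve_a, sleeve_b, sleeve_c may be knocked a few centimetres aside while the robot is not near it.
It also fails if it takes over 210 s, if anything falls off the work surface, if the arm or the gripper's body presses on something with over 40 N, if the wrist force passes 120 N, or if a joint passes its speed limit or range.

ROBOT

A 6-joint arm with a two-finger parallel gripper is mounted at the origin on the work surface. World frame = base frame: x ahead of the robot, y to its left, z up, the work surface at z = 0. Lengths are in m, angles in rad, forces in N, time in s.
With the tool pointing down it reaches from about 0.3 to 0.875 m from the base axis. Payload 6.4 kg.
Tool frame: the origin (TCP) lies midway between the tips of the shut fingers; the grasp point (between the pads) lies 19 mm behind it (grip_depth is the distance from the TCP to the grasp point, in m); z points along the fingers, y is the line along which they close (so a half turn about z gives the same grasp; the last joint's range is limited). The gripper opens to 85 mm and grips with 20 to 120 N. Pads are 22 mm wide; open, the fingers measure 114 mm over their backs; the gripper's body (76 mm by 85 mm) begins 54 mm behind the grasp point. The pads swing forward as they close: fully open they stand 13 mm farther back than shut.
Start: joints at [0.986, 0.181, 1.607, -0, 1.354, -0.206], TCP at [0.213, 0.534, 0.231] pointing down, gripper open.
Joint ranges: [-2.99, 2.99], [-0.89, 2.07], [0.3, 2.58], [-1.14, 4.28], [0, 2.63], [-3.12, 3.12]. Speed limits (rad/s): [2.57, 2.57, 3.01, 3.14, 3.14, 3.14].

INTERFACE

Orientations are given as a unit quaternion [w, x, y, z].
In Python, from rig import * gives the robot as it stands.
- The arm moves only by the tool move_arm, never from a script. Its argument "increments" is a list of rows, each a list of 7 numbers: the closure in counts, from 0 (fully open) to 255 (shut), then the shift along the tool's x, y, z in m, then the turn, a rotation vector about the tool's x, y, z in rad. In form: [[gripper, dx, dy, dz, wx, wy, wz], ...]. A call has 1 to 5 rows; each row shifts and turns the commanded pose from where the row before left it, along the tool's axes as they then stand; what a row does not reach is not made up. A row lasts 1/8 s, in which the tool goes at most 62.5 mm and 10.7 degrees, less where a joint would pass 70% of its speed; a pose out of reach is approached as far as the arm can. A call is refused whole if a number of a shift passes 0.0625 or a number of a turn 0.188, either way. A call with a gripper value outside its range is refused whole. The fingers move at their own pace and stop on an object; "squeeze" is the grip in N (left out, the last holds). Time passes only in rows, so rows that do not move let the fingers close. It gives the time, the measured TCP pose, the force and the opening at its end, in the units of the state.
- state(): the state, without advancing time (a new reading comes with each control period).
- read_camera(name): name is "side" or "top" or "wrist"; returns the picture (384x512x3 uint8, red, green, blue); there is no depth.
- calibration(name): a dict with "fovy" (degrees; the focal length in pixels is half the picture's height over the tangent of half this angle, whatever the lens; pixels are square), "cx", "cy" (the principal point, pixels), "R" (3x3) and "t" (3): a world point X has camera coordinates R X + t; the wrist camera has in their place "T_tool_cam" (4x4, takes a point from camera to tool coordinates, whose origin is the TCP and whose axes are the flange's). Camera axes: x right, y down, z forward; pixel columns grow to the right and rows downward; lengths in m; the calibration is good to about 2 mm. A picture is of the moment at which its call begins: read the wrist's pose just before it. calibration takes no time and is no camera call.
- finish_job(): hands the job in, once; it reports no verdict.
Trained networks look in the newest picture that a camera, given by its name, has taken for a name from the list of things; names that differ only in an ending like _2 or _b are one class to them, and where a whole thing is asked for, a point or a joint stands for the part that bears it (a point fixed in the world has none). Each returns a list of dicts, best first, with "p" (0 to 1); they miss things now and then, are a little off and sometimes report something else, mostly with a low value. They report only what shows in the picture. A call takes as long as a camera call.
- boxes_of(camera, thing): "at" ([x, y, z] in m, in world coordinates, good to about 4 mm: the middle of the surface that is visible of it).
- cut_out(camera, thing): "pixels" (384x512 bool, what is visible of it).
- spot_point(camera, thing): "at" ([x, y, z] in m, in world coordinates, good to about 4 mm: a listed point, or the origin of a listed thing).
The state is a dict: "time_s": time; "q": joint angles; "qvel": joint speeds; "tau": joint torques, N m; "position": TCP position; "ee_rot": TCP orientation; "wrist_force": force on the tool from outside, world axes, zero at the start; "torque": the same for the moment, N m; "opening": finger opening in m.
Only numpy, scipy, OpenCV 4.12 (cv2) and the standard library are available. Lean on these libraries where they do the work, as an engineer would, in place of code of your own. Each camera call takes 0.05 s, during which the arm holds its last target. There are 200 camera calls.

## Working session

There is one attempt and no reset: what is moved stays moved. The work goes in short steps, Python scripts to look and compute and a tool call to move; the robot and the scene stay as the last step left them, time stands still between calls to the robot, and variables do not carry over. Pictures are saved under pics/ and viewed, on a budget of 14 in all, crops included, one or two more only if the job needs it, and the job is handed in when it is done.

Besides the shell and the picture viewer there is one more tool, called after "Call:" as name(argument=value, ...) on one line, values as JSON. move_arm: Moves the arm, as the interface text tells. Its arguments: {"type":"object","properties":{"increments":{"type":"array","items":{"type":"array","items":{"type":"number"}}},"squeeze":{"type":"number"}},"required":["increments"]}

```bash
mkdir -p pics; cat > h.py <<'E'
from rig import *
import numpy as np, cv2
def save(cam,fn):
    im=read_camera(cam); cv2.imwrite('pics/'+fn,im[:,:,::-1]); return im
def show(cam,names,f=boxes_of,pm=0.3):
    for n in names:
        print(cam,f.__name__,n,[(np.round(d['at'],3).tolist(),round(d['p'],2)) for d in f(cam,n) if d['p']>pm])
E
python3 - <<'E'
from h import *
a=save('top','a.png'); b=save('side','b.png')
cv2.imwrite('pics/ab.png',cv2.resize(np.hstack([a,b])[:,:,::-1],(800,300)))
for c in ['top','side']:
    show(c,['board','rack','bin','tray','dish','block','glue','hub_k','cap_a','sleeve_a_mid'],spot_point)
s=state();print(s['time_s'],s['position'],s['ee_rot'],s['opening'])
E
```

```text
top call board [([0.441, -0.03, 0.004], 0.63)]
top call rack [([0.655, 0.196, -0.002], 0.96), ([0.447, -0.022, 0.096], 0.7), ([0.462, 0.08, 0.098], 0.69)]
top call bin [([0.644, -0.217, 0.001], 0.98)]
top call tray [([0.42, 0.325, -0.001], 0.73)]
top call dish [([0.443, -0.32, 0.002], 0.88), ([0.451, -0.147, 0.06], 0.7)]
top call block [([0.636, -0.014, 0.0], 0.79), ([0.448, -0.02, 0.098], 0.73)]
top call glue [([0.769, -0.03, 0.002], 0.89), ([0.45, -0.148, 0.026], 0.43)]
top call hub_k [([0.449, -0.15, 0.016], 0.56), ([0.461, 0.082, 0.022], 0.38), ([0.446, -0.028, 0.017], 0.35)]
top call cap_a [([0.459, 0.079, 0.099], 0.91), ([0.449, -0.022, 0.102], 0.76)]
top call sleeve_a_mid [([0.452, -0.147, 0.059], 0.58)]
side call board [([0.445, -0.025, -0.003], 0.96), ([0.448, -0.149, 0.06], 0.67), ([0.421, 0.324, -0.0], 0.44), ([0.458, 0.079, 0.02], 0.33)]
side call rack [([0.658, 0.2, -0.001], 0.84), ([0.451, -0.146, 0.1], 0.64)]
side call bin [([0.645, -0.217, -0.004], 0.56)]
side call tray [([0.42, 0.322, -0.003], 0.65)]
side call dish [([0.449, -0.322, -0.001], 0.91)]
side call block [([0.639, -0.011, 0.001], 0.91)]
side call glue [([0.768, -0.033, -0.001], 0.7)]
side call hub_k [([0.441, -0.023, 0.018], 0.52), ([0.458, 0.079, 0.015], 0.51), ([0.45, -0.321, 0.002], 0.34)]
side call cap_a [([0.457, 0.076, 0.095], 0.8), ([0.449, -0.144, 0.098], 0.64), ([0.446, -0.02, 0.09], 0.55)]
side call sleeve_a_mid [([0.448, -0.148, 0.063], 0.83)]
1.1 [0.21262795 0.53425932 0.23129797] [ 4.43270310e-06  1.88269847e-01  9.82117338e-01 -2.75241910e-06] 0.08554652710549829
```

View pics/ab.png

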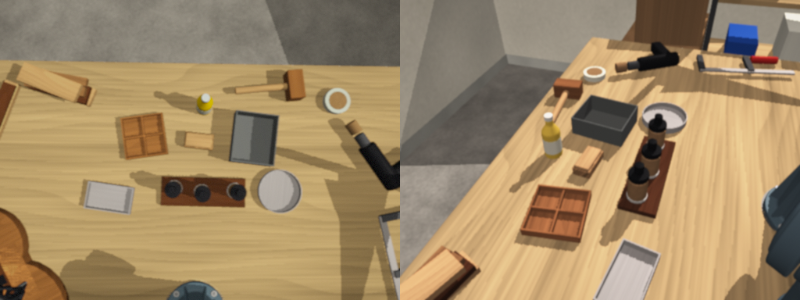

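```bash
python3 - <<'E'
from h import *
a=cv2.imread('pics/a.png');b=cv2.imread('pics/b.png')
v=np.hstack([cv2.resize(b[130:300,120:360],None,fx=1.7,fy=1.7),cv2.resize(a[130:290,95:395],(390,289))])
cv2.imwrite('pics/c.png',v);print(v.shape)
read_camera('top')
k=calibration('top');f=192/np.tan(np.radians(k['fovy']/2));R=np.array(k['R']);t=np.array(k['t']);C=-R.T@t
def ray(u,v,z):
    d=R.T@np.array([(u-k['cx'])/f,(v-k['cy'])/f,1]);return (C+d*(z-C[2])/d[2])[:2]
for n,z in [('rack',.025),('bin',.07),('tray',.025),('dish',.025),('board',.018),('block',.038)]:
    r=cut_out('top',n)
    if not r: continue
    m=r[0]['pixels'].astype(np.uint8);c=max(cv2.findContours(m,0,2)[0],key=cv2.contourArea)[:,0]
    p=np.array([ray(u,v,z) for u,v in c],np.float32)
    q=cv2.minAreaRect(p*1000);print(n,r[0]['p'],np.round(q[0]),np.round(q[1]),round(q[2],1))
read_camera('side')
for d in cut_out('side','sleeve_a'):
    m=d['pixels'];print(d['p'],m.sum(),np.argwhere(m).mean(0))
E
```

```text
(289, 798, 3)
rack 0.95 [656. 197.] [164. 164.] 8.8
bin 0.83 [ 646. -212.] [173. 195.] 83.1
tray 0.9 [424. 320.] [175. 105.] 82.0
dish 0.79 [ 450. -319.] [167. 168.] 89.6
board 0.72 [446. -28.] [320. 110.] 88.8
block 0.78 [636. -11.] [108.  63.] 84.6
0.96 538 [244.14684015 303.4070632 ]
0.74 341 [210.69208211 321.47800587]
0.57 210 [175.17142857 330.61904762]
```

View pics/c.png

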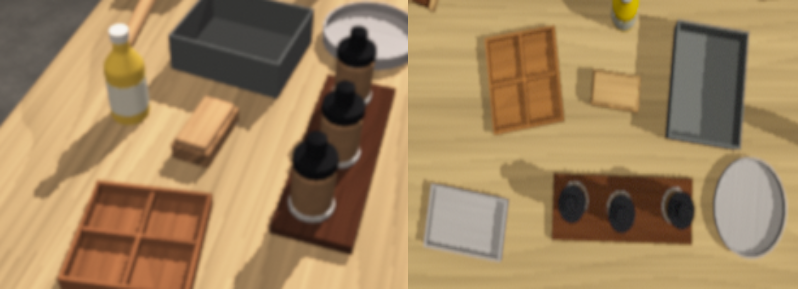

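Call:
move_arm(increments=[[0,0,0,-0.02,0,0,-0.1263],[0,0,0,-0.02,0,0,-0.1263],[0,0,0,0,0,0,-0.1263],[0,0,0,0,0,0,0]], squeeze=30)

```text
time_s: 2.05
position: [0.2126, 0.5343, 0.2715]
ee_rot: [0.0, 0.0, 1.0, 0.0]
wrist_force: [0.4, 0.0, -0.4]
opening: 0.0853
```

Call:
move_arm(increments=[[0,-0.0274,-0.0506,0,0,0,0],[0,-0.0274,-0.0506,0,0,0,0],[0,-0.0274,-0.0506,0,0,0,0],[0,-0.0274,-0.0506,0,0,0,0],[0,-0.0274,-0.0506,0,0,0,0]])

```text
time_s: 2.68
position: [0.35, 0.2796, 0.2711]
ee_rot: [0.0, 0.001, 1.0, -0.0]
wrist_force: [0.7, 0.2, -0.1]
opening: 0.0855
```

Call:
move_arm(increments=[[0,-0.0274,-0.0506,0,0,0,0],[0,-0.0274,-0.0506,0,0,0,0],[0,-0.0274,-0.0506,0,0,0,0],[0,-0.0274,-0.0506,0,0,0,0],[0,0,0,0,0,0,0]])

```text
time_s: 3.3
position: [0.4604, 0.0756, 0.2709]
ee_rot: [-0.0, 0.004, 1.0, -0.0]
wrist_force: [-1.0, 0.7, 0.8]
opening: 0.0852
```

```bash
cat >> h.py <<'E'
def wr():
    s=state(); im=read_camera('wrist'); k=calibration('wrist'); T=np.array(k['T_tool_cam'])
    w,x,y,z=s['ee_rot']; from scipy.spatial.transform import Rotation as Ro
    R=Ro.from_quat([x,y,z,w]).as_matrix(); M=np.eye(4);M[:3,:3]=R;M[:3,3]=s['position']
    return im,M@T,k
E
python3 - <<'E'
from h import *
im,M,k=wr(); cv2.imwrite('pics/d.png',im[:,:,::-1]); print(np.round(M,3),k['fovy'])
show('wrist',['cap_a','hub_k','sleeve_a_mid','rack'],spot_point)
read_camera('top');show('top',['cap_a','hub_k','sleeve_a_mid'],spot_point);print(state()['time_s'],state()['position'])
E
```

```text
[[ 0.009  0.957  0.291  0.387]
 [ 1.    -0.008 -0.003  0.075]
 [-0.001  0.291 -0.957  0.414]
 [ 0.     0.     0.     1.   ]] 63.778098385808214
wrist call cap_a [([0.445, -0.023, 0.1], 0.95), ([0.455, -0.149, 0.095], 0.68), ([0.46, 0.08, 0.095], 0.68)]
wrist call hub_k [([0.42, 0.324, 0.001], 0.69)]
wrist call sleeve_a_mid [([0.45, -0.145, 0.061], 0.6)]
wrist call rack [([0.651, 0.2, -0.002], 0.76)]
top call cap_a [([0.453, -0.15, 0.098], 0.93), ([0.447, -0.02, 0.098], 0.85), ([0.461, 0.08, 0.099], 0.45)]
top call hub_k [([0.448, -0.146, 0.021], 0.53)]
top call sleeve_a_mid [([0.45, -0.145, 0.062], 0.57), ([0.643, -0.215, 0.0], 0.33)]
3.75 [0.45895319 0.07984754 0.27138479]
```

View pics/d.png

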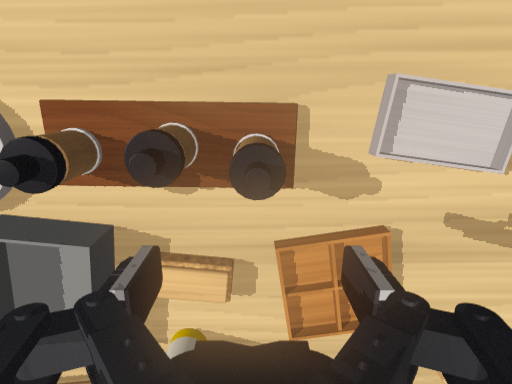

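Call:
move_arm(increments=[[0,0,0,0.0525,0,0,0],[0,0,0,0.0525,0,0,0],[0,0,0,0.0505,0,0,0],[0,0,0,0,0,0,0],[255,0,0,0,0,0,0]])

```text
time_s: 4.38
position: [0.4605, 0.0791, 0.1176]
ee_rot: [0.001, -0.0, 1.0, -0.0]
wrist_force: [-0.6, -0.0, 1.1]
opening: 0.0702
```

Call:
move_arm(increments=[[255,0,0,0,0,0,0],[255,0,0,0,0,0,0],[255,0,0,0,0,0,0],[255,0,0,0,0,0,0]])

```text
time_s: 4.88
position: [0.4604, 0.0789, 0.1174]
ee_rot: [0.001, -0.0, 1.0, -0.0]
wrist_force: [-1.5, 0.2, 6.7]
opening: 0.0249
```

Call:
move_arm(increments=[[255,0,0,-0.03,0,0,0],[255,0,0,-0.06,0,0,0],[255,-0.038,0.038,-0.02,0,0,0],[255,-0.038,0.038,0,0,0,0],[255,-0.038,0.038,0,0,0,0]])

```text
time_s: 5.5
position: [0.5747, 0.1941, 0.227]
ee_rot: [0.001, 0.0, 1.0, 0.0]
wrist_force: [0.2, -1.6, -0.4]
opening: 0.0248
```

Call:
move_arm(increments=[[255,-0.038,0.038,0,0,0,0],[255,0,0,0.05,0,0,0],[255,0,0,0.05,0,0,0],[255,0,0,0.03,0,0,0],[255,0,0,0,0,0,0]])

```text
time_s: 6.12
position: [0.6088, 0.2304, 0.0927]
ee_rot: [-0.003, -0.0, 1.0, -0.001]
wrist_force: [-1.2, -0.3, 0.0]
opening: 0.0253
```

```bash
python3 - <<'E'
from h import *
im,M,k=wr(); cv2.imwrite('pics/e.png',im[:,:,::-1]); print(state()['position'],state()['opening'])
show('wrist',['cap_a','rack'],spot_point)
E
```

```text
[0.6106673  0.23075715 0.09525774] 0.025216042336206522
wrist call cap_a [([0.607, 0.228, 0.07], 0.81)]
wrist call rack []
```

View pics/e.png

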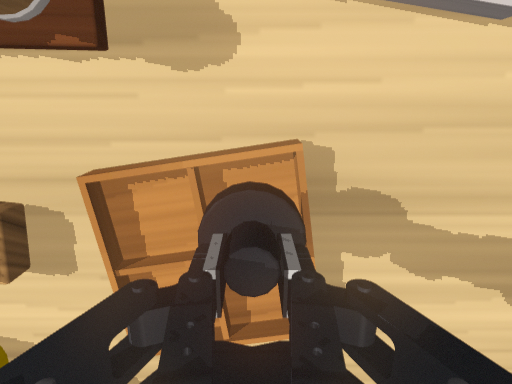

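```bash
cat >> h.py <<'E'
def wray(M,k,u,v,z):
    f=192/np.tan(np.radians(k['fovy']/2)); d=M[:3,:3]@np.array([(u-k['cx'])/f,(v-k['cy'])/f,1]); return np.round((M[:3,3]+d*(z-M[2,3])/d[2])[:2],4)
E
python3 - <<'E'
from h import *
im,M,k=wr()
for u,v in [(300,142),(80,178),(303,150)]: print(wray(M,k,u,v,.025))
th=np.radians(8.5);c,s=np.cos(th),np.sin(th)
for a,b in [(-80,80),(-80,-80)]: print(.656+(c*a-s*b)/1e3,.197+(s*a+c*b)/1e3)
E
```

```text
[0.5689 0.264 ]
[0.5947 0.1064]
[0.5745 0.2664]
0.5650539780406778 0.2642965161785845
0.5887034838214156 0.1060539780406778
```

Call:
move_arm(increments=[[255,-0.0035,0,0.04,0,0,0],[255,0,0,0.018,0,0,0],[255,0,0,0.008,0,0,0],[255,0,0,0,0,0,0]])

```text
time_s: 6.82
position: [0.6148, 0.2309, 0.0301]
ee_rot: [-0.0, -0.0, 1.0, -0.0]
wrist_force: [0.3, -0.3, -0.5]
opening: 0.0253
```

Call:
move_arm(increments=[[255,0,0,0.004,0,0,0],[255,0,0,0,0,0,0],[130,0,0,0,0,0,0],[130,0,0,0,0,0,0],[130,0,0,-0.02,0,0,0]])

```text
time_s: 7.45
position: [0.6132, 0.2306, 0.0447]
ee_rot: [-0.002, -0.0, 1.0, -0.0]
wrist_force: [0.4, -0.1, 0.3]
opening: 0.0418
```

Call:
move_arm(increments=[[130,0,0,-0.05,0,0,0],[100,0,0,-0.055,0,0,0],[60,0.0335,-0.0504,-0.025,0,0,0],[0,0.0335,-0.0504,-0.02,0,0,0],[0,0.0335,-0.0504,0,0,0,0]])

```text
time_s: 8.07
position: [0.5171, 0.0817, 0.1981]
ee_rot: [0.003, -0.0, 1.0, -0.0]
wrist_force: [0.2, -0.8, -0.1]
opening: 0.0855
```

Call:
move_arm(increments=[[0,0.0335,-0.0504,0,0,0,0],[0,0.0335,-0.0504,0,0,0,0],[0,0,0,0,0,0,0]])

```text
time_s: 8.45
position: [0.4482, -0.0207, 0.1957]
ee_rot: [0.001, 0.003, 1.0, -0.001]
wrist_force: [0.1, 0.5, 0.6]
opening: 0.0854
```

```bash
python3 - <<'E'
from h import *
im,M,k=wr(); print(state()['position'],state()['opening'])
show('wrist',['cap_a','sleeve_a_mid'],spot_point)
read_camera('top');show('top',['cap_a','hub_k','sleeve_a_mid'],spot_point)
read_camera('side');show('side',['cap_a','hub_k','sleeve_a_mid'],spot_point)
E
```

```text
[ 0.44937582 -0.01935101  0.1958658 ] 0.08555822030154148
wrist call cap_a [([0.612, 0.231, 0.001], 0.86), ([0.452, -0.147, 0.097], 0.85), ([0.447, -0.027, 0.097], 0.7)]
wrist call sleeve_a_mid [([0.447, -0.145, 0.06], 0.71)]
top call cap_a [([0.616, 0.233, 0.006], 0.87)]
top call hub_k [([0.46, 0.084, 0.018], 0.56), ([0.445, -0.148, 0.019], 0.36)]
top call sleeve_a_mid [([0.452, -0.143, 0.061], 0.58), ([0.42, 0.328, 0.002], 0.38)]
side call cap_a [([0.61, 0.228, 0.003], 0.97), ([0.443, -0.019, 0.092], 0.93), ([0.453, -0.144, 0.1], 0.73)]
side call hub_k [([0.44, -0.025, 0.021], 0.62)]
side call sleeve_a_mid [([0.449, -0.149, 0.063], 0.73)]
```

Call:
move_arm(increments=[[0,0.003,-0.0025,0.04,0,0,0],[0,0,0,0.038,0,0,0],[0,0,0,0,0,0,0],[255,0,0,0,0,0,0],[255,0,0,0,0,0,0]])

```text
time_s: 9.62
position: [0.4479, -0.0207, 0.118]
ee_rot: [0.002, -0.0, 1.0, -0.0]
wrist_force: [0.1, -0.0, 0.2]
opening: 0.0517
```

Call:
move_arm(increments=[[255,0,0,0,0,0,0],[255,0,0,0,0,0,0],[255,0,0,0,0,0,0]])

```text
time_s: 10.0
position: [0.4473, -0.0207, 0.1174]
ee_rot: [0.001, -0.0, 1.0, -0.0]
wrist_force: [-2.2, -0.0, 6.2]
opening: 0.025
```

Call:
move_arm(increments=[[255,0,0,-0.03,0,0,0],[255,0,0,-0.06,0,0,0],[255,-0.036,0.0348,-0.02,0,0,0],[255,-0.036,0.0348,0,0,0,0],[255,-0.036,0.0348,0,0,0,0]])

```text
time_s: 10.62
position: [0.5557, 0.0852, 0.2271]
ee_rot: [0.001, 0.0, 1.0, -0.0]
wrist_force: [0.6, 0.4, -0.4]
opening: 0.025
```

Call:
move_arm(increments=[[255,-0.036,0.0348,0,0,0,0],[255,-0.036,0.0348,0,0,0,0],[255,0,0,0.055,0,0,0],[255,0,0,0.055,0,0,0],[255,0,0,0.03,0,0,0]])

```text
time_s: 11.25
position: [0.624, 0.1538, 0.0822]
ee_rot: [-0.003, -0.0, 1.0, -0.0]
wrist_force: [0.0, -0.2, -0.5]
opening: 0.025
```

Call:
move_arm(increments=[[255,0,0,0,0,0,0],[255,0,0,0,0,0,0]])

```text
time_s: 11.5
position: [0.6276, 0.1537, 0.0879]
ee_rot: [0.001, -0.0, 1.0, 0.0]
wrist_force: [0.5, 0.5, 0.5]
opening: 0.0248
```

Good; lower .061 to ~.027 and release.

Call:
move_arm(increments=[[255,0,0,0.035,0,0,0],[255,0,0,0.018,0,0,0],[255,0,0,0.008,0,0,0],[255,0,0,0,0,0,0]])

```text
time_s: 12.0
position: [0.6274, 0.1538, 0.0266]
ee_rot: [0.001, -0.0, 1.0, 0.0]
wrist_force: [0.0, 0.8, -0.5]
opening: 0.0249
```

Call:
move_arm(increments=[[130,0,0,0,0,0,0],[130,0,0,0,0,0,0],[130,0,0,-0.02,0,0,0]])

```text
time_s: 12.38
position: [0.625, 0.1535, 0.0444]
ee_rot: [-0.002, -0.0, 1.0, -0.0]
wrist_force: [0.8, 0.7, -0.4]
opening: 0.0419
```

Call:
move_arm(increments=[[130,0,0,-0.05,0,0,0],[100,0,0,-0.055,0,0,0],[60,0.0293,-0.0502,-0.025,0,0,0],[0,0.0293,-0.0502,-0.02,0,0,0],[0,0.0293,-0.0502,0,0,0,0]])

```text
time_s: 13.0
position: [0.5397, 0.0021, 0.1989]
ee_rot: [0.003, -0.0, 1.0, -0.001]
wrist_force: [0.3, -1.4, 0.8]
opening: 0.0851
```

Call:
move_arm(increments=[[0,0.0293,-0.0502,0,0,0,0],[0,0.0293,-0.0502,0,0,0,0],[0,0.0293,-0.0502,0,0,0,0],[0,0,0,0,0,0,0],[0,0,0,0,0,0,0]])

```text
time_s: 13.62
position: [0.4514, -0.1471, 0.1961]
ee_rot: [0.001, 0.001, 1.0, -0.0]
wrist_force: [-0.3, 0.1, -0.1]
opening: 0.0853
```

```bash
python3 - <<'E'
from h import *
im,M,k=wr(); print(state()['position'],state()['opening']);cv2.imwrite('pics/f.png',im[:,:,::-1])
show('wrist',['cap_a','sleeve_a_mid','hub_k'],spot_point)
read_camera('top');show('top',['cap_a','hub_k','sleeve_a_mid'],spot_point)
E
```

```text
[ 0.45158682 -0.1465098   0.19586664] 0.08554522649375339
wrist call cap_a [([0.453, -0.146, 0.095], 0.92), ([0.626, 0.153, 0.006], 0.57)]
wrist call sleeve_a_mid []
wrist call hub_k [([0.443, -0.023, 0.015], 0.85)]
top call cap_a [([0.625, 0.154, 0.005], 0.87), ([0.614, 0.23, 0.01], 0.6), ([0.454, -0.148, 0.097], 0.54)]
top call hub_k [([0.447, -0.026, 0.018], 0.68), ([0.46, 0.084, 0.022], 0.66), ([0.45, -0.146, 0.024], 0.59), ([0.446, -0.148, 0.021], 0.43)]
top call sleeve_a_mid []
```

View pics/f.png

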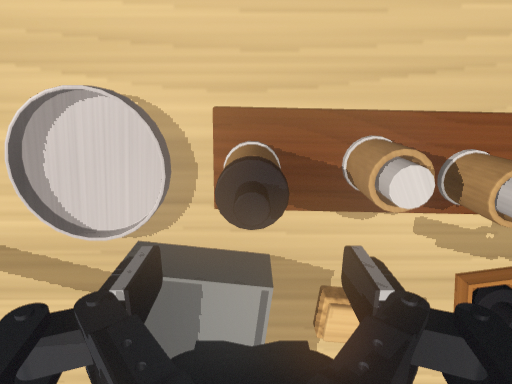

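Call:
move_arm(increments=[[0,0,0,0.04,0,0,0],[0,0,0,0.038,0,0,0],[0,0,0,0,0,0,0],[255,0,0,0,0,0,0],[255,0,0,0,0,0,0]])

```text
time_s: 14.65
position: [0.4523, -0.1476, 0.1188]
ee_rot: [0.001, -0.0, 1.0, -0.001]
wrist_force: [1.2, -0.6, -0.3]
opening: 0.0516
```

Call:
move_arm(increments=[[255,0,0,0,0,0,0],[255,0,0,0,0,0,0],[255,0,0,0,0,0,0],[255,0,0,-0.03,0,0,0],[255,0,0,-0.06,0,0,0]])

```text
time_s: 15.28
position: [0.4491, -0.1459, 0.2056]
ee_rot: [-0.003, 0.0, 1.0, 0.002]
wrist_force: [1.3, -2.0, -0.2]
opening: 0.0254
```

Call:
move_arm(increments=[[255,-0.0361,0.0446,-0.02,0,0,0],[255,-0.0361,0.0446,0,0,0,0],[255,-0.0361,0.0446,0,0,0,0],[255,-0.0361,0.0446,0,0,0,0],[255,-0.0361,0.0446,0,0,0,0]])

```text
time_s: 15.9
position: [0.6324, 0.0776, 0.2269]
ee_rot: [0.0, -0.0, 1.0, -0.0]
wrist_force: [-0.2, -0.6, -1.6]
opening: 0.0247
```

Call:
move_arm(increments=[[255,-0.0361,0.0446,0,0,0,0],[255,-0.0361,0.0446,0,0,0,0],[255,0,0,0.05,0,0,0],[255,0,0,0.05,0,0,0],[255,0,0,0,0,0,0]])

```text
time_s: 16.52
position: [0.6995, 0.1651, 0.1207]
ee_rot: [-0.006, -0.0, 1.0, -0.0]
wrist_force: [-1.1, 1.0, -0.9]
opening: 0.0248
```

```bash
python3 - <<'E'
from h import *
im,M,k=wr(); print(state()['position'],state()['opening'])
show('wrist',['cap_a'],spot_point)
E
```

```text
[0.70204959 0.16511683 0.12480779] 0.02508753321217049
wrist call cap_a [([0.7, 0.162, 0.101], 0.77), ([0.615, 0.23, 0.003], 0.72), ([0.625, 0.151, 0.006], 0.62)]
```

Call:
move_arm(increments=[[255,-0.002,0,0.05,0,0,0],[255,0,0,0.03,0,0,0],[255,0,0,0.012,0,0,0],[255,0,0,0.007,0,0,0],[255,0,0,0,0,0,0]])

```text
time_s: 17.25
position: [0.7069, 0.1653, 0.0297]
ee_rot: [0.001, -0.0, 1.0, 0.0]
wrist_force: [0.4, 0.4, -0.7]
opening: 0.0248
```

Call:
move_arm(increments=[[130,0,0,0,0,0,0],[130,0,0,0,0,0,0],[130,0,0,-0.02,0,0,0]])

```text
time_s: 17.62
position: [0.7043, 0.1652, 0.0471]
ee_rot: [-0.002, -0.0, 1.0, -0.0]
wrist_force: [0.9, -0.3, -0.5]
opening: 0.0419
```

Call:
move_arm(increments=[[130,0,0,-0.05,0,0,0],[100,0,0,-0.055,0,0,0],[60,0.0494,-0.0166,-0.025,0,0,0],[0,0.0494,-0.0166,-0.02,0,0,0],[0,0.0494,-0.0166,0,0,0,0]])

```text
time_s: 18.25
position: [0.5578, 0.1151, 0.2021]
ee_rot: [0.003, -0.0, 1.0, -0.0]
wrist_force: [-0.2, -1.4, 0.0]
opening: 0.0855
```

Call:
move_arm(increments=[[0,0.0494,-0.0166,0,0,0,0],[0,0.0494,-0.0166,0,0,0,0],[0,0,0,0,0,0,0],[0,0,0,0,0,0,0]])

```text
time_s: 18.75
position: [0.46, 0.0822, 0.1999]
ee_rot: [0.002, 0.0, 1.0, -0.0]
wrist_force: [0.7, 1.5, 0.8]
opening: 0.0853
```

```bash
python3 - <<'E'
from h import *
im,M,k=wr(); print(state()['position'],state()['opening']);
show('wrist',['cap_a','sleeve_a_mid','hub_k'],spot_point)
a=save('top','g.png');show('top',['cap_a','hub_k','sleeve_a_mid'],spot_point)
b=save('side','g2.png');show('side',['cap_a','hub_k','sleeve_a_mid'],spot_point)
cv2.imwrite('pics/g3.png',np.hstack([cv2.resize(im,(400,300)),cv2.resize(b[100:330,80:390],(400,300))])[:,:,::-1])
E
```

```text
[0.46030681 0.08225202 0.19958395] 0.08549084858261362
wrist call cap_a [([0.707, 0.165, 0.005], 0.94), ([0.625, 0.152, 0.006], 0.73)]
wrist call sleeve_a_mid [([0.448, -0.147, 0.059], 0.69)]
wrist call hub_k [([0.457, 0.084, 0.02], 0.94), ([0.446, -0.023, 0.018], 0.77)]
top call cap_a [([0.626, 0.152, 0.005], 0.8), ([0.707, 0.165, 0.005], 0.77), ([0.614, 0.229, 0.009], 0.58)]
top call hub_k [([0.447, -0.145, 0.018], 0.66)]
top call sleeve_a_mid [([0.453, -0.147, 0.06], 0.62)]
side call cap_a [([0.624, 0.156, -0.001], 0.92), ([0.708, 0.168, 0.008], 0.78), ([0.61, 0.229, 0.004], 0.68), ([0.447, -0.022, 0.027], 0.31)]
side call hub_k [([0.458, 0.079, 0.016], 0.8), ([0.449, -0.148, 0.02], 0.79), ([0.442, -0.023, 0.02], 0.51)]
side call sleeve_a_mid [([0.448, -0.149, 0.063], 0.92)]
```

View pics/g3.png

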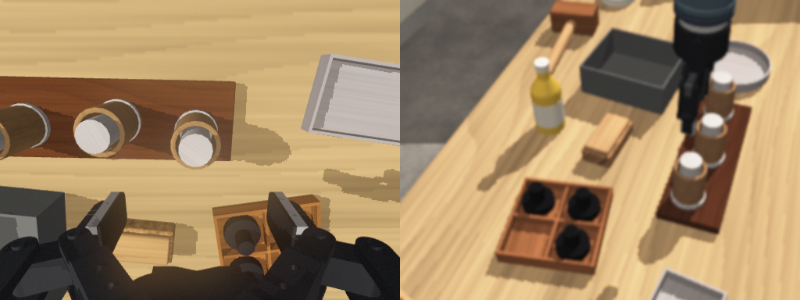

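Call:
move_arm(increments=[[0,0,0,0.05,0,0,0],[0,0,0,0.05,0,0,0],[0,0,0,0.035,0,0,0],[0,0,0,0.012,0,0,0],[0,0,0,0,0,0,0]])

```text
time_s: 19.98
position: [0.4587, 0.0823, 0.0509]
ee_rot: [-0.0, -0.0, 1.0, 0.0]
wrist_force: [0.2, 0.3, 0.0]
opening: 0.0855
```

Call:
move_arm(increments=[[255,0,0,0,0,0,0],[255,0,0,0,0,0,0],[255,0,0,0,0,0,0],[255,0,0,0,0,0,0]])

```text
time_s: 20.48
position: [0.4602, 0.0822, 0.0527]
ee_rot: [0.002, -0.0, 1.0, -0.0]
wrist_force: [-0.6, -0.5, 6.6]
opening: 0.0543
```

Call:
move_arm(increments=[[255,0,0,-0.03,0,0,0],[255,0,0,-0.03,0,0,0],[255,0,0,0,0,0,0],[255,0,0,0,0,0,0]])

```text
time_s: 20.98
position: [0.4584, 0.0823, 0.1107]
ee_rot: [-0.0, -0.0, 1.0, -0.0]
wrist_force: [0.1, 0.3, -1.4]
opening: 0.0541
```

Call:
move_arm(increments=[[255,0,0,-0.0585,0,0,0],[255,-0.035,-0.0413,0,0,0,0],[255,-0.035,-0.0413,0,0,0,0],[255,-0.035,-0.0413,0,0,0,0],[255,-0.035,-0.0413,0,0,0,0]])

```text
time_s: 21.6
position: [0.5989, -0.0841, 0.1676]
ee_rot: [-0.001, 0.0, 1.0, 0.001]
wrist_force: [1.2, 0.1, -0.8]
opening: 0.0543
```

Call:
move_arm(increments=[[255,-0.035,-0.0413,0,0,0,0],[255,-0.035,-0.0413,0,0,0,0],[255,-0.035,-0.0413,0,0,0,0],[255,0,0,0,0,0,0],[255,0,0,0,0,0,0]])

```text
time_s: 22.22
position: [0.7026, -0.2062, 0.167]
ee_rot: [-0.002, 0.0, 1.0, 0.001]
wrist_force: [0.3, 0.5, -0.4]
opening: 0.0541
```

```bash
python3 - <<'E'
from h import *
im,M,k=wr(); print(state()['position'],state()['opening']);cv2.imwrite('pics/i.png',im[:,:,::-1])
read_camera('top')
show('wrist',['bin'],spot_point);show('top',['bin','sleeve_a_mid'],spot_point)
E
```

```text
[ 0.7027243  -0.20565875  0.16787426] 0.05438119749495953
wrist call bin [([0.648, -0.213, -0.001], 0.7)]
top call bin [([0.645, -0.216, 0.0], 0.79), ([0.445, -0.319, -0.0], 0.35)]
top call sleeve_a_mid [([0.441, -0.025, 0.062], 0.57)]
```

View pics/i.png

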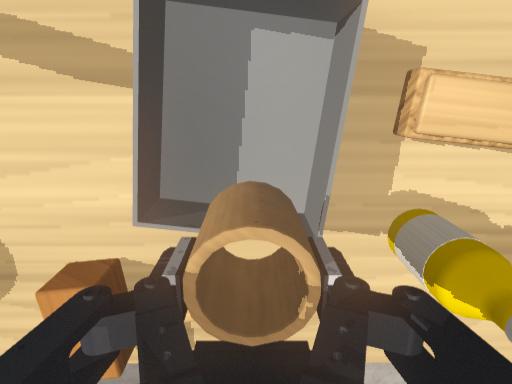

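```bash
python3 - <<'E'
from h import *
im,M,k=wr()
for u,v in [(133,225),(320,235),(133,2),(365,2)]: print(wray(M,k,u,v,.07))
print(wray(M,k,255,184,.144))
E
```

```text
[ 0.7338 -0.3076]
[ 0.7429 -0.1477]
[ 0.5666 -0.2889]
[ 0.5665 -0.1281]
[ 0.6769 -0.2047]
```

Call:
move_arm(increments=[[255,0.0055,-0.005,0.045,0,0,0],[255,0,0,0.045,0,0,0],[255,0,0,0.03,0,0,0],[255,0,0,0,0,0,0],[70,0,0,0,0,0,0]])

```text
time_s: 23.15
position: [0.6994, -0.2121, 0.0516]
ee_rot: [0.001, -0.0, 1.0, -0.001]
wrist_force: [0.4, -0.7, -0.3]
opening: 0.062
```

Call:
move_arm(increments=[[70,0,0,0,0,0,0],[70,0,0,0,0,0,0],[70,0,0,-0.04,0,0,0],[70,0,0,-0.05,0,0,0],[70,0,0,-0.06,0,0,0]])

```text
time_s: 23.78
position: [0.6976, -0.2116, 0.2005]
ee_rot: [-0.001, -0.0, 1.0, 0.0]
wrist_force: [0.1, -0.3, 0.5]
opening: 0.0619
```

```bash
python3 - <<'E'
from h import *
im,M,k=wr(); print(state()['position'],state()['opening'])
read_camera('top');show('top',['sleeve_a_mid','hub_k'],spot_point);show('wrist',['sleeve_a_mid'],spot_point)
E
```

```text
[ 0.70191191 -0.21343897  0.21262043] 0.06180088239175774
top call sleeve_a_mid []
top call hub_k [([0.444, -0.028, 0.016], 0.7), ([0.459, 0.083, 0.019], 0.6)]
wrist call sleeve_a_mid []
```

Call:
move_arm(increments=[[0,0.042,0.0317,0,0,0,0],[0,0.042,0.0317,0,0,0,0],[0,0.042,0.0317,0,0,0,0],[0,0.042,0.0317,0,0,0,0],[0,0.042,0.0317,0,0,0,0]])

```text
time_s: 24.65
position: [0.4856, -0.052, 0.1975]
ee_rot: [-0.002, 0.0, 1.0, 0.001]
wrist_force: [-0.4, 1.2, 0.5]
opening: 0.0855
```

Call:
move_arm(increments=[[0,0.042,0.0317,0,0,0,0],[0,0,0,0,0,0,0],[0,0,0,0,0,0,0]])

```text
time_s: 25.02
position: [0.4463, -0.0217, 0.1989]
ee_rot: [-0.0, -0.0, 1.0, -0.0]
wrist_force: [0.0, -1.0, -0.4]
opening: 0.0856
```

```bash
python3 - <<'E'
from h import *
im,M,k=wr(); print(state()['position'],state()['opening']);cv2.imwrite('pics/j.png',im[:,:,::-1])
show('wrist',['sleeve_a_mid','hub_k'],spot_point)
read_camera('top');show('top',['sleeve_a_mid','hub_k'],spot_point)
read_camera('side');show('side',['sleeve_a_mid','hub_k'],spot_point)
E
```

```text
[ 0.44672883 -0.02210298  0.19913918] 0.08543427462631298
wrist call sleeve_a_mid [([0.451, -0.145, 0.058], 0.78)]
wrist call hub_k [([0.446, -0.149, 0.016], 0.95), ([0.456, 0.083, 0.018], 0.74), ([0.445, -0.022, 0.014], 0.62)]
top call sleeve_a_mid [([0.453, -0.141, 0.058], 0.57)]
top call hub_k [([0.448, -0.15, 0.018], 0.57), ([0.46, 0.084, 0.019], 0.53)]
side call sleeve_a_mid [([0.449, -0.149, 0.058], 0.67)]
side call hub_k [([0.456, 0.079, 0.018], 0.91), ([0.441, -0.025, 0.021], 0.66), ([0.45, -0.15, 0.02], 0.64)]
```

View pics/j.png

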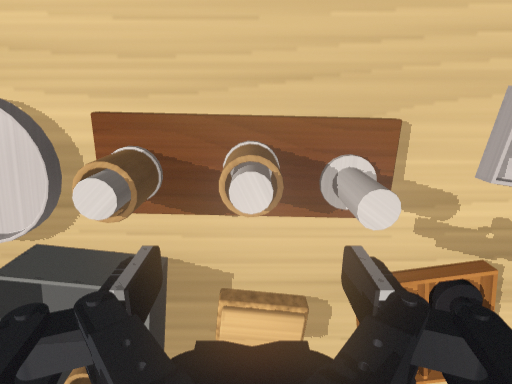

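Call:
move_arm(increments=[[0,0,0,0.05,0,0,0],[0,0,0,0.05,0,0,0],[0,0,0,0.035,0,0,0],[0,0,0,0.012,0,0,0],[0,0,0,0,0,0,0]])

```text
time_s: 26.1
position: [0.4462, -0.0217, 0.0524]
ee_rot: [-0.0, -0.0, 1.0, 0.0]
wrist_force: [0.1, -0.1, 0.3]
opening: 0.0857
```

Call:
move_arm(increments=[[255,0,0,0,0,0,0],[255,0,0,0,0,0,0],[255,0,0,0,0,0,0],[255,0,0,0,0,0,0],[255,0,0,-0.03,0,0,0]])

```text
time_s: 26.72
position: [0.445, -0.0213, 0.0822]
ee_rot: [-0.001, -0.0, 1.0, 0.0]
wrist_force: [-0.2, -0.3, -0.2]
opening: 0.055
```

Call:
move_arm(increments=[[255,0,0,-0.04,0,0,0],[255,0,0,-0.05,0,0,0],[255,0,0,0,0,0,0],[255,-0.0393,-0.0436,0,0,0,0],[255,-0.0393,-0.0436,0,0,0,0]])

```text
time_s: 27.35
position: [0.5255, -0.1094, 0.1725]
ee_rot: [0.0, -0.001, 1.0, -0.0]
wrist_force: [1.8, 0.3, 0.0]
opening: 0.0553
```

Call:
move_arm(increments=[[255,-0.0393,-0.0436,0,0,0,0],[255,-0.0393,-0.0436,0,0,0,0],[255,-0.0393,-0.0436,0,0,0,0],[255,0,0,0,0,0,0],[255,0,0,0,0,0,0]])

```text
time_s: 27.98
position: [0.6419, -0.2391, 0.171]
ee_rot: [-0.001, 0.0, 1.0, 0.001]
wrist_force: [-0.5, -0.1, -0.4]
opening: 0.0551
```

Call:
move_arm(increments=[[255,0,0,0.045,0,0,0],[255,0,0,0.045,0,0,0],[255,0,0,0.03,0,0,0],[255,0,0,0,0,0,0],[70,0,0,0,0,0,0]])

```text
time_s: 28.6
position: [0.6436, -0.2395, 0.0546]
ee_rot: [0.001, -0.0, 1.0, -0.001]
wrist_force: [-0.4, -0.6, 1.2]
opening: 0.0621
```

Call:
move_arm(increments=[[70,0,0,0,0,0,0],[70,0,0,0,0,0,0],[70,0,0,-0.04,0,0,0],[70,0,0,-0.05,0,0,0],[70,0,0,-0.06,0,0,0]])

```text
time_s: 29.22
position: [0.6421, -0.2394, 0.2036]
ee_rot: [-0.001, 0.0, 1.0, 0.0]
wrist_force: [1.1, 0.3, 0.2]
opening: 0.0619
```

Call:
move_arm(increments=[[0,0.0481,0.0229,0,0,0,0],[0,0.0481,0.0229,0,0,0,0],[0,0.0481,0.0229,0,0,0,0],[0,0.0481,0.0229,0,0,0,0],[0,0,0,0,0,0,0]])

```text
time_s: 29.85
position: [0.4473, -0.146, 0.2022]
ee_rot: [-0.001, -0.0, 1.0, 0.0]
wrist_force: [-0.2, -0.5, -0.1]
opening: 0.0849
```

```bash
python3 - <<'E'
from h import *
im,M,k=wr(); im2=read_camera('top'); print(state()['position'],state()['opening']);cv2.imwrite('pics/l.png',np.hstack([cv2.resize(im,(400,300)),cv2.resize(im2[120:290,90:400],(400,300))])[:,:,::-1])
show('wrist',['sleeve_a_mid','hub_k'],spot_point)
show('top',['sleeve_a_mid','hub_k'],spot_point)
E
```

```text
[ 0.45087545 -0.1483824   0.20367672] 0.08573087255269461
wrist call sleeve_a_mid []
wrist call hub_k [([0.444, -0.021, 0.017], 0.88), ([0.459, 0.083, 0.019], 0.67), ([0.445, -0.142, 0.015], 0.62)]
top call sleeve_a_mid [([0.45, -0.146, 0.056], 0.6)]
top call hub_k [([0.46, 0.084, 0.019], 0.85), ([0.445, -0.024, 0.016], 0.84)]
```

View pics/l.png

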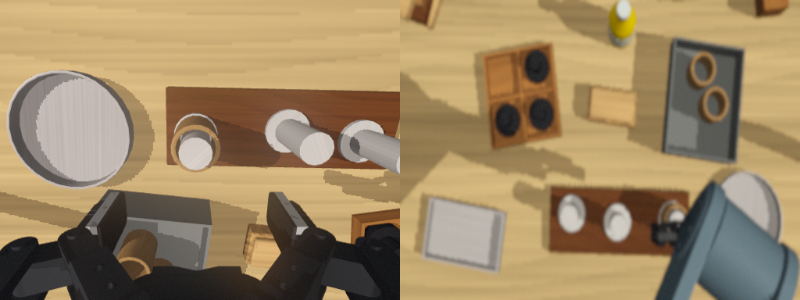

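Call:
move_arm(increments=[[0,0,0,0.05,0,0,0],[0,0,0,0.05,0,0,0],[0,0,0,0.038,0,0,0],[0,0,0,0.013,0,0,0],[0,0,0,0,0,0,0]])

```text
time_s: 30.78
position: [0.4505, -0.1482, 0.0512]
ee_rot: [-0.001, -0.0, 1.0, 0.0]
wrist_force: [0.2, 0.4, 0.1]
opening: 0.0855
```

Call:
move_arm(increments=[[255,0,0,0,0,0,0],[255,0,0,0,0,0,0],[255,0,0,0,0,0,0],[255,0,0,0,0,0,0],[255,0,0,-0.03,0,0,0]])

```text
time_s: 31.4
position: [0.4492, -0.1473, 0.081]
ee_rot: [-0.001, -0.0, 1.0, 0.001]
wrist_force: [0.1, -0.4, -0.4]
opening: 0.0554
```

Call:
move_arm(increments=[[255,0,0,-0.04,0,0,0],[255,0,0,-0.05,0,0,0],[255,0,0,0,0,0,0],[255,-0.0467,-0.019,0,0,0,0],[255,-0.0467,-0.019,0,0,0,0]])

```text
time_s: 32.02
position: [0.5445, -0.1862, 0.1714]
ee_rot: [0.0, 0.0, 1.0, -0.0]
wrist_force: [0.5, 0.5, 0.7]
opening: 0.0551
```

Call:
move_arm(increments=[[255,-0.0467,-0.019,0,0,0,0],[255,0,0,0,0,0,0],[255,0,0,0,0,0,0]])

```text
time_s: 32.4
position: [0.5895, -0.2044, 0.1702]
ee_rot: [-0.001, -0.0, 1.0, 0.001]
wrist_force: [-0.5, 0.3, -1.9]
opening: 0.0552
```

Call:
move_arm(increments=[[255,0,0,0.045,0,0,0],[255,0,0,0.045,0,0,0],[255,0,0,0.03,0,0,0],[255,0,0,0,0,0,0],[70,0,0,0,0,0,0]])

```text
time_s: 33.02
position: [0.591, -0.2053, 0.0533]
ee_rot: [0.001, -0.0, 1.0, -0.001]
wrist_force: [1.4, -0.5, 0.6]
opening: 0.0619
```

Call:
move_arm(increments=[[70,0,0,0,0,0,0],[70,0,0,0,0,0,0],[70,0,0,-0.04,0,0,0],[70,0,0,-0.05,0,0,0],[70,0,0,-0.06,0,0,0]])

```text
time_s: 33.65
position: [0.5898, -0.2047, 0.2027]
ee_rot: [-0.001, -0.0, 1.0, 0.0]
wrist_force: [0.4, -1.0, -0.9]
opening: 0.0619
```

Call:
move_arm(increments=[[70,0.0467,0.019,0,0,0,0],[0,0.0467,0.019,0,0,0,0],[0,0.0467,0.019,0,0,0,0],[0,0,0,0,0,0,0],[0,0,0,0,0,0,0]])

```text
time_s: 34.28
position: [0.4512, -0.1486, 0.2027]
ee_rot: [0.001, 0.0, 1.0, -0.001]
wrist_force: [1.4, -0.9, 0.5]
opening: 0.0854
```

```bash
python3 - <<'E'
from h import *
im,M,k=wr(); im2=read_camera('top'); im3=read_camera('side');print(state()['position'],state()['opening']);cv2.imwrite('pics/m.png',np.hstack([cv2.resize(im,(400,300)),cv2.resize(im3[80:310,80:390],(400,300))])[:,:,::-1])
for c in ['wrist','top','side']:show(c,['sleeve_a_mid','hub_k'],spot_point)
show('top',['tray','dish'],spot_point)
E
```

```text
[ 0.45146145 -0.14872707  0.20200867] 0.08553317721420105
wrist call sleeve_a_mid [([0.586, -0.199, 0.036], 0.67)]
wrist call hub_k [([0.46, 0.082, 0.018], 0.79), ([0.448, -0.149, 0.014], 0.71), ([0.442, -0.022, 0.017], 0.57)]
top call sleeve_a_mid [([0.708, 0.166, 0.009], 0.72), ([0.59, -0.204, 0.036], 0.71), ([0.638, -0.24, 0.037], 0.45)]
top call hub_k [([0.444, -0.025, 0.018], 0.64), ([0.459, 0.082, 0.019], 0.61), ([0.447, -0.15, 0.018], 0.51)]
side call sleeve_a_mid [([0.586, -0.205, 0.039], 0.79), ([0.458, 0.08, 0.014], 0.62)]
side call hub_k [([0.439, -0.027, 0.016], 0.83), ([0.441, -0.148, 0.022], 0.8), ([0.457, 0.078, 0.018], 0.62)]
top call tray [([0.42, 0.328, 0.002], 0.62)]
top call dish [([0.443, -0.317, -0.0], 0.86), ([0.655, 0.197, 0.001], 0.51)]
```

View pics/m.png

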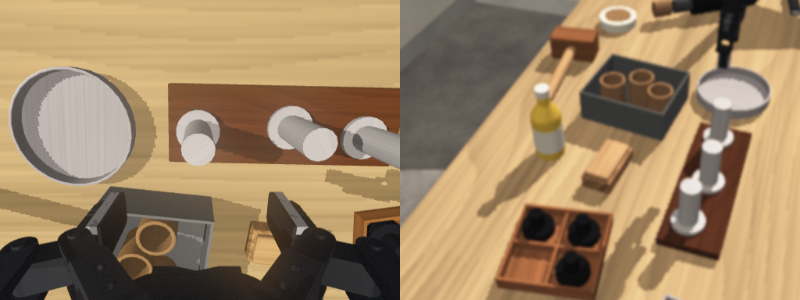

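Call:
move_arm(increments=[[0,0.002,0,0.05,0,0,0],[0,0,0,0.05,0,0,0],[0,0,0,0.03,0,0,0],[0,0,0,0.013,0,0,0],[0,0,0,0,0,0,0]], squeeze=60)

```text
time_s: 35.45
position: [0.4482, -0.1479, 0.0582]
ee_rot: [-0.0, -0.0, 1.0, 0.0]
wrist_force: [0.1, -0.5, 0.9]
opening: 0.0855
```

Call:
move_arm(increments=[[255,0,0,0,0,0,0],[255,0,0,0,0,0,0],[255,0,0,0,0,0,0],[255,0,0,0,0,0,0],[255,0,0,0,0,0,0]])

```text
time_s: 36.08
position: [0.449, -0.1484, 0.0595]
ee_rot: [0.001, -0.0, 1.0, -0.0]
wrist_force: [-1.3, 0.2, 5.8]
opening: 0.0351
```

Call:
move_arm(increments=[[255,0,0,-0.02,0,0,0],[255,0,0,-0.03,0,0,0],[255,0,0,0,0,0,0],[255,0,0,0,0,0,0],[255,0,0,0,0,0,0]])

```text
time_s: 36.7
position: [0.4475, -0.1475, 0.1072]
ee_rot: [-0.001, -0.0, 1.0, 0.001]
wrist_force: [0.0, -0.2, -2.6]
opening: 0.0351
```

Call:
move_arm(increments=[[255,0,0,0,0,0,0],[255,0,0,0,0,0,0]])

```text
time_s: 36.95
position: [0.4481, -0.1479, 0.108]
ee_rot: [-0.0, -0.0, 1.0, 0.0]
wrist_force: [0.2, -0.1, -0.9]
opening: 0.0348
```

Call:
move_arm(increments=[[255,0,0,0,0,0,0]])

```text
time_s: 37.08
position: [0.4482, -0.148, 0.1083]
ee_rot: [-0.0, -0.0, 1.0, 0.0]
wrist_force: [0.3, 0.2, -1.7]
opening: 0.035
```

Call:
move_arm(increments=[[255,0,0,0,0,0,0]])

```text
time_s: 37.2
position: [0.4483, -0.148, 0.1084]
ee_rot: [-0.0, -0.0, 1.0, -0.0]
wrist_force: [-0.0, -0.8, -1.6]
opening: 0.0346
```

Call:
move_arm(increments=[[255,-0.0105,-0.0572,0,0,0,0],[255,-0.0105,-0.0572,0,0,0,0],[255,-0.0105,-0.0572,0,0,0,0],[255,0,0,0,0,0,0],[255,0,0,0,0,0,0]])

```text
time_s: 37.83
position: [0.4793, -0.319, 0.1078]
ee_rot: [-0.001, 0.0, 1.0, 0.001]
wrist_force: [0.3, 0.5, -2.2]
opening: 0.0344
```

```bash
python3 - <<'E'
from h import *
im,M,k=wr(); cv2.imwrite('pics/n.png',im[:,:,::-1]);print(state()['position'],state()['wrist_force'])
show('wrist',['hub_k','dish'],spot_point)
E
```

```text
[ 0.4793171  -0.31835224  0.10787088] [ 0.13954265 -0.25708389 -2.70875984]
wrist call hub_k [([0.479, -0.316, 0.064], 0.9)]
wrist call dish [([0.446, -0.321, 0.002], 0.87)]
```

View pics/n.png

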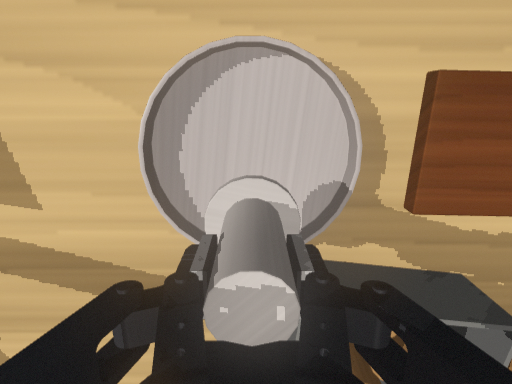

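Call:
move_arm(increments=[[255,0,-0.001,0.03,0,0,0],[255,0,0,0.02,0,0,0],[255,0,0,0.008,0,0,0],[255,0,0,0,0,0,0],[255,0,0,0,0,0,0]])

```text
time_s: 38.6
position: [0.4804, -0.3211, 0.0513]
ee_rot: [0.0, -0.0, 1.0, -0.001]
wrist_force: [-0.0, -0.6, -1.5]
opening: 0.0349
```

Call:
move_arm(increments=[[255,0,0,0.004,0,0,0],[255,0,0,0,0,0,0],[255,0,0,0,0,0,0]])

```text
time_s: 38.98
position: [0.4799, -0.3208, 0.0467]
ee_rot: [0.0, -0.0, 1.0, -0.0]
wrist_force: [0.1, 0.8, -1.5]
opening: 0.0344
```

Call:
move_arm(increments=[[110,0,0,0.001,0,0,0],[90,0,0,0,0,0,0],[70,0,0,-0.03,0,0,0],[70,0,0,-0.06,0,0,0],[70,0,0,-0.06,0,0,0]])

```text
time_s: 39.6
position: [0.4795, -0.3203, 0.1968]
ee_rot: [-0.0, -0.0, 1.0, 0.0]
wrist_force: [0.4, -0.9, 0.3]
opening: 0.0619
```

Call:
move_arm(increments=[[0,0.0068,0.0594,0,0,0,0],[0,0.0068,0.0594,0,0,0,0],[0,0.0068,0.0594,0,0,0,0],[0,0.0068,0.0594,0,0,0,0],[0,0.0068,0.0594,0,0,0,0]])

```text
time_s: 40.22
position: [0.4455, -0.0219, 0.1958]
ee_rot: [0.001, 0.0, 1.0, -0.0]
wrist_force: [1.0, -0.2, -0.2]
opening: 0.0855
```

Call:
move_arm(increments=[[0,0,0,0,0,0,0],[0,0,0,0,0,0,0]])

```text
time_s: 40.48
position: [0.4462, -0.0239, 0.1958]
ee_rot: [0.0, -0.001, 1.0, -0.0]
wrist_force: [0.3, 0.0, 0.9]
opening: 0.085
```

```bash
python3 - <<'E'
from h import *
im,M,k=wr(); read_camera('top');read_camera('side');print(state()['position'],state()['wrist_force'])
for c in ['wrist','top','side']:show(c,['hub_k'],spot_point)
E
```

```text
[ 0.44614207 -0.02496522  0.19554392] [-0.17022273  0.24554905  0.155684  ]
wrist call hub_k [([0.442, -0.022, 0.018], 0.93), ([0.457, 0.085, 0.018], 0.62)]
top call hub_k [([0.458, 0.084, 0.019], 0.85), ([0.479, -0.323, 0.005], 0.69), ([0.591, -0.203, -0.0], 0.45)]
side call hub_k [([0.438, -0.024, 0.022], 0.9), ([0.459, 0.078, 0.018], 0.74), ([0.442, -0.029, -0.004], 0.6), ([0.478, -0.321, 0.006], 0.59)]
```

Call:
move_arm(increments=[[0,0.0025,0,0.05,0,0,0],[0,0,0,0.05,0,0,0],[0,0,0,0.026,0,0,0],[0,0,0,0.01,0,0,0],[0,0,0,0,0,0,0]])

```text
time_s: 41.4
position: [0.4434, -0.024, 0.0594]
ee_rot: [-0.0, 0.0, 1.0, 0.0]
wrist_force: [0.6, 0.1, 0.4]
opening: 0.0857
```

Call:
move_arm(increments=[[255,0,0,0,0,0,0],[255,0,0,0,0,0,0],[255,0,0,0,0,0,0],[255,0,0,0,0,0,0],[255,0,0,0,0,0,0]])

```text
time_s: 42.02
position: [0.444, -0.0236, 0.0604]
ee_rot: [0.001, -0.0, 1.0, -0.0]
wrist_force: [-0.3, 2.0, 6.4]
opening: 0.0349
```

Call:
move_arm(increments=[[255,0,0,-0.02,0,0,0],[255,0,0,-0.03,0,0,0],[255,0,0,0,0,0,0],[255,0,0,0,0,0,0],[255,0,0,0,0,0,0]])

```text
time_s: 42.65
position: [0.4421, -0.0233, 0.1079]
ee_rot: [-0.001, -0.0, 1.0, 0.0]
wrist_force: [0.7, 0.7, -6.4]
opening: 0.0348
```

Call:
move_arm(increments=[[255,0,0,0,0,0,0],[255,0,0,0,0,0,0]])

```text
time_s: 42.9
position: [0.443, -0.0235, 0.109]
ee_rot: [-0.0, -0.0, 1.0, 0.0]
wrist_force: [0.3, -0.6, -5.6]
opening: 0.0349
```

Call:
move_arm(increments=[[255,0,0,0,0,0,0]])

```text
time_s: 43.02
position: [0.4433, -0.0236, 0.1093]
ee_rot: [-0.0, -0.0, 1.0, 0.0]
wrist_force: [-0.4, 0.6, -6.8]
opening: 0.0346
```

Call:
move_arm(increments=[[255,0,0,0,0,0,0]])

```text
time_s: 43.15
position: [0.4434, -0.0237, 0.1095]
ee_rot: [0.0, -0.0, 1.0, -0.0]
wrist_force: [0.1, 0.3, -6.9]
opening: 0.0349
```

Call:
move_arm(increments=[[255,0,0,-0.035,0,0,0],[255,0,0,-0.035,0,0,0],[255,0.0024,0.0553,0,0,0,0],[255,0.0024,0.0553,0,0,0,0],[255,0.0024,0.0553,0,0,0,0]])

```text
time_s: 43.78
position: [0.436, 0.1437, 0.1798]
ee_rot: [0.001, 0.0, 1.0, 0.0]
wrist_force: [1.3, -0.4, -6.0]
opening: 0.0348
```

Call:
move_arm(increments=[[255,0.0024,0.0553,0,0,0,0],[255,0.0024,0.0553,0,0,0,0],[255,0.0024,0.0553,0,0,0,0],[255,0.0024,0.0553,0,0,0,0],[255,0,0,0,0,0,0]])

```text
time_s: 44.4
position: [0.4255, 0.367, 0.1792]
ee_rot: [-0.0, -0.002, 1.0, 0.001]
wrist_force: [-0.5, -1.0, -5.7]
opening: 0.0346
```

Call:
move_arm(increments=[[255,0,0,0.035,0,0,0],[255,0,0,0.035,0,0,0],[255,0,0,0,0,0,0],[255,0,0,0,0,0,0]])

```text
time_s: 44.9
position: [0.4274, 0.3634, 0.1107]
ee_rot: [0.001, 0.0, 1.0, 0.0]
wrist_force: [0.3, 0.1, -5.6]
opening: 0.0343
```

```bash
python3 - <<'E'
from h import *
im,M,k=wr(); cv2.imwrite('pics/o.png',im[:,:,::-1]);print(state()['position'],state()['wrist_force'])
show('wrist',['hub_k','tray'],spot_point)
E
```

```text
[0.42786439 0.36374877 0.11131474] [ 0.74450955  0.5087156  -4.63674956]
wrist call hub_k [([0.426, 0.365, 0.068], 0.77)]
wrist call tray [([0.421, 0.323, 0.005], 0.78)]
```

View pics/o.png

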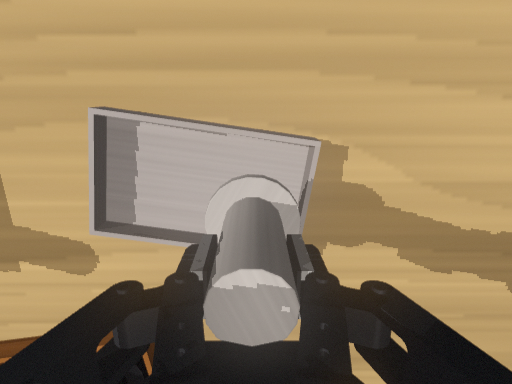

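```bash
python3 - <<'E'
from h import *
im,M,k=wr()
for u,v in [(320,142),(92,108),(91,234)]: print(wray(M,k,u,v,.025))
E
```

```text
[0.386  0.4139]
[0.3615 0.2488]
[0.4602 0.2329]
```

Call:
move_arm(increments=[[255,0,0,0.03,0,0,0],[255,0,0,0.025,0,0,0],[255,0,0,0.008,0,0,0],[255,0,0,0,0,0,0],[255,0,0,0,0,0,0]])

```text
time_s: 45.72
position: [0.4274, 0.3639, 0.0475]
ee_rot: [0.001, -0.0, 1.0, 0.001]
wrist_force: [0.5, 0.5, -5.9]
opening: 0.0347
```

Call:
move_arm(increments=[[255,0,0,0.001,0,0,0],[110,0,0,0,0,0,0],[90,0,0,0,0,0,0],[70,0,0,-0.03,0,0,0],[70,0,0,-0.06,0,0,0]])

```text
time_s: 46.35
position: [0.4248, 0.3624, 0.1342]
ee_rot: [-0.002, 0.0, 1.0, -0.001]
wrist_force: [0.7, 0.3, 0.2]
opening: 0.0622
```

Call:
move_arm(increments=[[70,0,0,-0.0615,0,0,0],[70,-0.0064,-0.0565,0,0,0,0],[0,-0.0064,-0.0565,0,0,0,0],[0,-0.0064,-0.0565,0,0,0,0],[0,-0.0064,-0.0565,0,0,0,0]])

```text
time_s: 46.98
position: [0.4524, 0.1358, 0.1977]
ee_rot: [0.001, -0.0, 1.0, -0.0]
wrist_force: [1.2, 0.1, -0.2]
opening: 0.0854
```

Call:
move_arm(increments=[[0,-0.0064,-0.0565,0,0,0,0],[0,0,0,0,0,0,0],[0,0,0,0,0,0,0]])

```text
time_s: 47.35
position: [0.4587, 0.0811, 0.1973]
ee_rot: [0.0, 0.001, 1.0, 0.0]
wrist_force: [-0.9, -0.4, 0.5]
opening: 0.0856
```

```bash
python3 - <<'E'
from h import *
im,M,k=wr(); read_camera('top');read_camera('side');print(state()['position'],state()['wrist_force'])
for c in ['wrist','top','side']:show(c,['hub_k'],spot_point)
E
```

```text
[0.45835577 0.0822518  0.19703034] [ 0.18920002 -0.37852797  0.19734488]
wrist call hub_k [([0.456, 0.082, 0.019], 0.89)]
top call hub_k [([0.428, 0.363, 0.0], 0.93), ([0.482, -0.322, 0.006], 0.65), ([0.46, 0.084, 0.021], 0.41)]
side call hub_k [([0.456, 0.079, 0.016], 0.83), ([0.421, 0.364, 0.006], 0.57), ([0.475, -0.32, 0.008], 0.5)]
```

Call:
move_arm(increments=[[0,0,0,0.05,0,0,0],[0,0,0,0.05,0,0,0],[0,0,0,0.027,0,0,0],[0,0,0,0.01,0,0,0],[0,0,0,0,0,0,0]])

```text
time_s: 48.28
position: [0.4585, 0.0813, 0.06]
ee_rot: [-0.0, -0.0, 1.0, 0.0]
wrist_force: [0.0, -0.2, -0.4]
opening: 0.0851
```

Call:
move_arm(increments=[[255,0,0,0,0,0,0],[255,0,0,0,0,0,0],[255,0,0,0,0,0,0],[255,0,0,0,0,0,0],[255,0,0,0,0,0,0]])

```text
time_s: 48.9
position: [0.4592, 0.081, 0.061]
ee_rot: [0.001, -0.0, 1.0, 0.0]
wrist_force: [-1.7, 0.3, 5.0]
opening: 0.035
```

Call:
move_arm(increments=[[255,0,0,-0.02,0,0,0],[255,0,0,-0.03,0,0,0],[255,0,0,0,0,0,0],[255,0,0,0,0,0,0],[255,0,0,0,0,0,0]])

```text
time_s: 49.52
position: [0.4572, 0.081, 0.1084]
ee_rot: [-0.002, -0.0, 1.0, 0.0]
wrist_force: [0.8, -1.0, -7.0]
opening: 0.0348
```

Call:
move_arm(increments=[[255,0,0,0,0,0,0],[255,0,0,0,0,0,0]])

```text
time_s: 49.78
position: [0.4582, 0.081, 0.1095]
ee_rot: [-0.0, -0.0, 1.0, 0.0]
wrist_force: [0.2, 0.5, -5.7]
opening: 0.0354
```

Call:
move_arm(increments=[[255,0,0,0,0,0,0]])

```text
time_s: 49.9
position: [0.4584, 0.081, 0.1098]
ee_rot: [-0.0, -0.0, 1.0, 0.0]
wrist_force: [0.6, 0.2, -5.4]
opening: 0.0345
```

Call:
move_arm(increments=[[255,0,0,0,0,0,0]])

```text
time_s: 50.02
position: [0.4585, 0.0809, 0.11]
ee_rot: [0.0, -0.0, 1.0, -0.0]
wrist_force: [-0.3, 0.2, -7.2]
opening: 0.0349
```

Call:
move_arm(increments=[[255,0.0105,0.0509,0,0,0,0],[255,0.0105,0.0509,0,0,0,0],[255,0.0105,0.0509,0,0,0,0],[255,0.0105,0.0509,0,0,0,0],[255,0,0,0,0,0,0]])

```text
time_s: 50.65
position: [0.4154, 0.2878, 0.1101]
ee_rot: [0.0, -0.002, 1.0, 0.001]
wrist_force: [0.1, -0.9, -7.0]
opening: 0.0347
```

Call:
move_arm(increments=[[255,0,0,0,0,0,0],[255,0,0,0.03,0,0,0],[255,0,0,0,0,0,0],[255,0,0,0,0,0,0]])

```text
time_s: 51.15
position: [0.4171, 0.2839, 0.0805]
ee_rot: [0.0, 0.001, 1.0, -0.0]
wrist_force: [0.7, -0.0, -6.8]
opening: 0.0349
```

Call:
move_arm(increments=[[255,0,0,0.02,0,0,0],[255,0,0,0.01,0,0,0],[255,0,0,0.002,0,0,0],[255,0,0,0,0,0,0],[255,0,0,0,0,0,0]])

```text
time_s: 51.78
position: [0.417, 0.2848, 0.0486]
ee_rot: [0.001, -0.0, 1.0, 0.0]
wrist_force: [0.3, -0.3, -6.4]
opening: 0.035
```

Call:
move_arm(increments=[[255,0,0,0.001,0,0,0],[115,0,0,0,0,0,0],[115,0,0,0,0,0,0],[115,0,0,-0.03,0,0,0],[115,0,0,-0.06,0,0,0]])

```text
time_s: 52.4
position: [0.4149, 0.2839, 0.1362]
ee_rot: [-0.002, 0.0, 1.0, -0.001]
wrist_force: [0.6, 0.7, 0.6]
opening: 0.047
```

Call:
move_arm(increments=[[115,0,0,-0.06,0,0,0],[115,0,0,-0.06,0,0,0],[115,0,-0.06,0,0,0,0],[115,0,-0.06,0,0,0,0],[115,0,0,0,0,0,0]])

```text
time_s: 53.02
position: [0.4171, 0.1615, 0.2579]
ee_rot: [0.001, 0.003, 1.0, -0.0]
wrist_force: [-0.5, 0.3, 0.3]
opening: 0.0465
```

```bash
python3 - <<'E'
from h import *
im,M,k=wr(); a=read_camera('top');b=read_camera('side');print(state()['position'],state()['wrist_force'])
for c in ['wrist','top','side']:show(c,['hub_k','cap_a','sleeve_a_mid','block','glue'],spot_point)
cv2.imwrite('pics/p.png',np.hstack([cv2.resize(a[120:290,90:400],(400,300)),cv2.resize(b[80:384,60:370],(400,300))])[:,:,::-1])
E
```

```text
[0.41679393 0.16492938 0.25746035] [-0.03149916  0.08120387  0.58116133]
wrist call hub_k [([0.416, 0.286, 0.007], 0.74), ([0.428, 0.364, -0.0], 0.6)]
wrist call cap_a [([0.612, 0.227, 0.006], 0.95), ([0.706, 0.166, 0.005], 0.79), ([0.624, 0.153, 0.008], 0.72), ([0.767, -0.03, -0.003], 0.6)]
wrist call sleeve_a_mid [([0.621, -0.17, 0.037], 0.59), ([0.418, 0.321, 0.004], 0.58)]
wrist call block [([0.636, -0.017, 0.001], 0.56)]
wrist call glue [([0.767, -0.029, -0.002], 0.75)]
top call hub_k [([0.479, -0.324, 0.006], 0.84), ([0.426, 0.364, 0.002], 0.68), ([0.416, 0.29, 0.006], 0.64), ([0.62, -0.172, 0.001], 0.57)]
top call cap_a [([0.628, 0.151, 0.008], 0.72), ([0.616, 0.232, 0.008], 0.65), ([0.708, 0.164, 0.004], 0.59)]
top call sleeve_a_mid [([0.623, -0.169, 0.036], 0.69), ([0.64, -0.238, 0.006], 0.58)]
top call block [([0.636, -0.013, 0.002], 0.77), ([0.48, -0.321, 0.004], 0.35)]
top call glue [([0.771, -0.029, 0.004], 0.79)]
side call hub_k [([0.421, 0.363, 0.005], 0.94), ([0.417, 0.283, 0.002], 0.78)]
side call cap_a [([0.607, 0.228, 0.005], 0.9), ([0.622, 0.152, -0.003], 0.8), ([0.424, 0.364, 0.004], 0.62), ([0.706, 0.167, 0.006], 0.6)]
side call sleeve_a_mid [([0.621, -0.172, 0.04], 0.54), ([0.424, 0.366, 0.005], 0.4)]
side call block [([0.639, -0.008, 0.001], 0.92)]
side call glue [([0.772, -0.032, 0.0], 0.89)]
```

View pics/p.png

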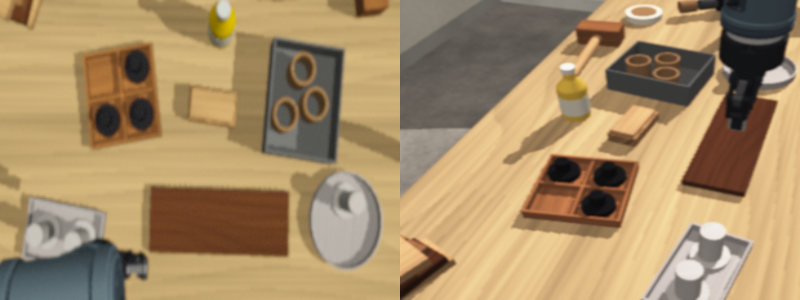

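```bash
python3 -c "
from rig import *
print(state()['time_s']);print(finish_job())"
```

```text
53.925
the job is handed in; nothing more can be done
None
```

I took all three drums apart and handed the job in at about 54 s of the 210 s allowed; the hand-in gives no verdict.

- **Caps:** all three stand knob-up in separate rack pockets, with measured heights of about 5 mm, which is the pocket floor.
- **Sleeves:** all three stand in the bin. One shifted about 5 cm inside the bin on its own after I released it, and it is still well within the walls.
- **Hubs:** on lifting, I felt about 2 N on one (hollow), which went in the round dish. The other two felt about 6 N (solid) and went in the oblong tray. All three are upright, with measured foot heights of 0 to 7 mm.
- **Bystanders:** the sanding block and glue bottle are where they started.
- **Arm:** it was hovering clear of everything at hand-in.

In the last look the detectors also gave a few false or missed reports, such as a "hub" at the shifted sleeve and not every sleeve reported. The pictures showed all nine parts in place, and no check failed.

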